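# Seat the card carrier and press the guarded lever

### The arm

A 6-joint arm with a two-finger parallel gripper is mounted at the origin on the work surface. World frame = base frame: x ahead of the robot, y to its left, z up, the work surface at z = 0. Lengths are in m, angles in rad, forces in N, time in s.
With the tool pointing down it reaches from about 0.275 to 1 m from the base axis. Payload 8.4 kg.
Tool frame: the origin (TCP) lies midway between the tips of the shut fingers; the grasp point (between the pads) lies 19 mm behind it; z points along the fingers, y is the direction in which the jaws open and shut (so a half turn about z gives the same grasp; the last joint's range is limited). The gripper opens to 85 mm and grips with 20 to 120 N. Pads are 22 mm wide; open, the fingers measure 114 mm over their backs; the gripper's body (76 mm by 85 mm) begins 54 mm behind the grasp point. The pads swing forward as they close: fully open they stand 13 mm farther back than shut.
Start: joints at [1.208, 0.353, 1.633, -0, 1.155, -0.002], TCP at [0.221, 0.585, 0.231] pointing down, gripper open.
Joint ranges: [-2.63, 2.63], [-0.92, 2.1], [0.06, 2.66], [-1.3, 4.44], [0, 2.69], [-3.02, 3.02]. Speed limits (rad/s): [2.22, 2.22, 2.79, 3.14, 3.14, 3.14].

### API

Orientations are given as a unit quaternion [x, y, z, w].
In Python, from rig import env gives the robot as it stands.
- The arm moves only by the tool drive_tool, never from a script. Its argument "motion" is a list of rows, each a list of 6 numbers: the shift along the tool's x, y, z in mm, then the turn, a rotation vector about the tool's x, y, z in degrees. In form: [[dx, dy, dz, wx, wy, wz], ...]. A call has 1 to 20 rows; each row is the pose to reach, as a shift and turn from the pose measured when the call began, along the tool's axes at that moment; what a row does not reach only later rows make up. A row lasts 1/12 s, in which the tool goes at most 41.7 mm and 7.16 degrees, less where a joint would pass 70% of its speed; a pose out of reach is approached as far as the arm can. A call with a gripper value outside its range is refused whole. "fingers" is the closure, from -1 (fully open) to 1 (shut), set as the call begins (left out, the last holds). The fingers move at their own pace and stop on an object; "force" is the grip in N (left out, the last holds). Time passes only in rows, so rows that repeat a pose let the fingers close. It gives the time, the measured TCP pose, the force and the opening at its end, in the units of the state.
- env.state(): the state, without advancing time (a new reading comes with each control period).
- env.camera(name): name is "side" or "top" or "wrist"; returns (picture, depth): 400x640x3 uint8, blue, green, red; 400x640 float32, m along the optical axis (not along the pixel's ray), 0 where there is no reading.
- env.calibration(name): a dict with "fx", "fy", "cx", "cy" (pixels), "rvec" (rotation vector, rad) and "tvec" (3), from world to camera coordinates, as OpenCV has them; the wrist camera has in their place "T_tool_cam" (4x4, takes a point from camera to tool coordinates, whose origin is the TCP and whose axes are the flange's). Camera axes: x right, y down, z forward; pixel columns grow to the right and rows downward; lengths in m; the calibration is good to about 2 mm. A picture is of the moment at which its call begins: read the wrist's pose just before it. calibration takes no time and is no camera call.
- env.job_done(): hands the job in, once; it reports no verdict.
The state is a dict: "time_s": time; "joints": joint angles; "joint_velocities": joint speeds; "joint_efforts": joint torques, N m; "position": TCP position; "ee_rot": TCP orientation; "wrist_force": force on the tool from outside, world axes, zero at the start; "wrist_torque": the same for the moment, N m; "gripper_width": finger opening in m.
Only numpy, scipy, OpenCV 4.12 (cv2) and the standard library are available. Lean on these libraries where they do the work, as an engineer would, in place of code of your own. Each camera call takes 0.05 s, during which the arm holds its last target. There are 200 camera calls.

### The job

Seal the blister card: with closed fingertips push the card carrier along its track until it is fully home in the press, then reach down through the window in the top of the guard, press the lever all the way down, keep it down for about a second, and let it spring back up as you withdraw the hand. Do not touch the guard, do not press the lever before the carrier is home, grip and lift nothing, and leave the jar, bottle and carton where they stand.

Things in the scene. Friction and masses are not known exactly. Their poses are not given: they have to be found in the camera images.
- press: Bench press for blister cards, fixed. Origin on the table below the home place of the card's middle; z up; lever hinge on its +x side, carrier track on its +y side. Grey base 12 mm thick, 220 mm (x) by 210 mm (y), and a track plate 130 mm wide out to y = 245 mm. Rails at x = +-52 to 60 mm, tops at z = 22 mm, out to y = 242 mm, guide the carrier (2.5 mm play). A bar at y = -50 mm stops it.
- guard: Fixed guard over the press, same origin and axes: a box x -92 to 102 mm, y -92 to 92 mm, with clear side panels, aluminium posts and a white 6 mm top plate, upper face at z = 120 mm. The plate has one rectangular window, x -70 to 30 mm, y -50 to 50 mm. The +y panel ends at z = 50 mm; the carrier passes beneath it. The robot must not touch the guard.
- window (a point): Centre of the guard's window (100 x 100 mm), at the level of the top plate's upper face, 120 mm above the table; axes as the press.
- lever_pad (a point): Centre of the upper face of the lever's black paddle, 40 mm (press x) by 46 mm (press y), straight below the middle of the window; 20 mm below the guard's upper face when up, about 42 mm below it when fully down. It moves with the lever.
- lever (a joint): Angle of the press lever about its hinge, which lies along press y at x = +72 mm, z = 92 mm, 92 mm from the paddle's middle. 0 = up (level), 0.24 rad = fully down against its stop (the paddle sinks 22 mm). A spring returns it: about 3 N on the paddle starts it, about 8 N holds it fully down.
- carrier: Loose white card carrier, about 0.25 kg, in the track: tray 100 x 100 x 14 mm with a foil card, a tongue 40 mm wide towards +y, and at its end an upright push plate 60 mm wide (x), 8 mm thick (y), 44 mm high. Origin: middle of the tray's underside, 12 mm above the table; axes as the press within 3 degrees. Starts 50 to 80 mm out along press +y; fully home its origin is at press y = 0.
- push_face (a point): Middle of the outer (+y) face of the carrier's push plate: 150 mm along +y from the carrier's origin and 25 mm above its underside (37 mm above the table). Pushing it towards press -y slides the carrier home; it is then 58 mm outside the guard's +y panel.
- jar: Bystander: dark closed jar, 60 mm diameter, 95 mm high, origin at the centre of its underside. Leave standing.
- pill_bottle: Bystander: white closed pill bottle, 44 mm diameter, 80 mm high, origin at the centre of its underside. Leave standing.
- carton: Bystander: small upright paper carton, 50 x 50 mm, 85 mm high, origin at the centre of its underside. Leave standing.
Mind the look-alikes: they are no part of the job. Of the things that look like the carrier, the middle-sized one is meant.

How it is judged:
By the outcome, as a careful person would: the job done as asked, in the order asked, and still so for the second after the job is handed in, with the robot touching nothing.
It also fails if it takes over 53 s, if anything falls off the work surface, if the arm or the gripper's body presses on something with over 40 N, if the wrist force passes 120 N, or if a joint passes its speed limit or range.

## Working session

There is one attempt and no reset: what is moved stays moved. The work goes in short steps, Python scripts to look and compute and a tool call to move; the robot and the scene stay as the last step left them, time stands still between calls to the robot, and variables do not carry over. Pictures are saved under pics/ and viewed, about 8 in all and at most 12, crops included, and the job is handed in when it is done.

Besides the shell and the picture viewer there is one more tool, called after "Emit:" as a command line: name --pt "numbers of a row" for each row, then --argument value for the rest. drive_tool: Moves the arm, as the interface text tells. Its arguments: {"type":"object","properties":{"motion":{"type":"array"},"fingers":{"type":"number"},"force":{"type":"number"}},"required":["motion"]}

```bash
mkdir -p pics; cat > h.py <<'E'
import numpy as np, cv2
from rig import env
from scipy.spatial.transform import Rotation as R
def cam(n):
    s=env.state(); p,d=env.camera(n); np.savez(f'{n}.npz',p=p,d=d,pos=s['position'],q=s['ee_rot']); return p,d
def world(n,u,v,d=None,z=None):
    f=np.load(f'{n}.npz'); c=env.calibration(n)
    if n=='wrist':
        T=np.eye(4);T[:3,:3]=R.from_quat(f['q']).as_matrix();T[:3,3]=f['pos'];T=T@np.array(c['T_tool_cam']);Rm,o=T[:3,:3],T[:3,3]
    else:
        Rm=R.from_rotvec(np.ravel(c['rvec'])).as_matrix().T; o=-Rm@np.ravel(c['tvec'])
    r=Rm@np.array([(u-c['cx'])/c['fx'],(v-c['cy'])/c['fy'],1])
    if z is not None: return o+r*(z-o[2])/r[2]
    if d is None: d=f['d'][int(round(v)),int(round(u))]
    return o+r*d
E
python3 - <<'E'
from h import *
for n in ('top','side'):
    p,d=cam(n); cv2.imwrite(f'pics/{n}0.png',p)
print(env.state()); print(env.calibration('top'))
E
```

```text
{'time_s': 0.1, 'joints': array([ 1.20759062e+00,  3.53594200e-01,  1.63405284e+00,  1.90561038e-06,
        1.15517398e+00, -2.38315270e-03]), 'joint_velocities': array([-0.00136477, -0.00185203, -0.00211114,  0.00099426, -0.00088575,
       -0.00079264]), 'joint_efforts': array([ 7.85413031e-04, -6.06360197e+01, -3.42824507e+01,  7.84263875e-05,
        3.74553769e-03,  9.62449235e-06]), 'position': array([0.22049448, 0.58436987, 0.23063014]), 'ee_rot': array([ 1.79434536e-01,  9.83769724e-01, -6.03790216e-04, -1.12501648e-04]), 'wrist_force': array([ 0.18403612, -0.19597944,  0.28548537]), 'wrist_torque': array([ 0.0292269 , -0.03422268, -0.00058012]), 'gripper_width': 0.08529963119021486}
{'fx': 426.14830111182835, 'fy': 426.14830111182835, 'cx': 319.9147567168544, 'cy': 202.50869447615136, 'rvec': array([ 2.15887814, -2.18448864,  0.0780656 ]), 'tvec': array([-0.04612883,  0.49385312,  1.04043694])}
```

View pics/top0.png

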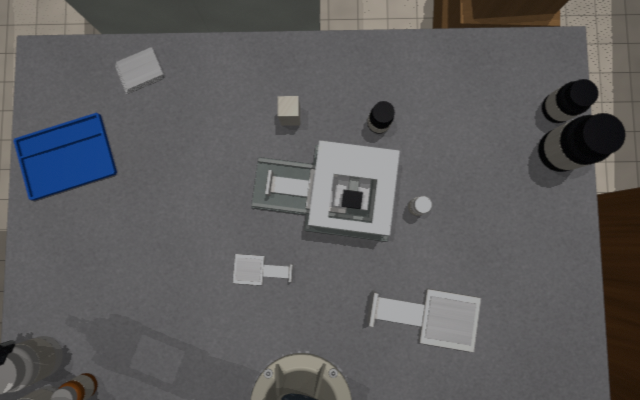

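View pics/side0.png

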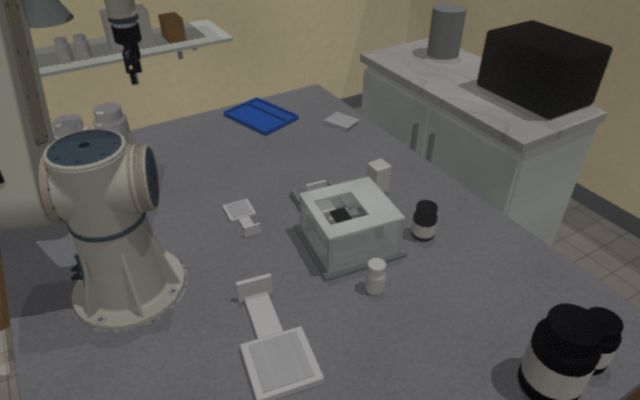

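The carrier look-alikes in the top view are a small one at (262,270), a large one at (430,315) and one in the press track with its push plate at (268,184). The one in the track is the middle-sized one and is the one meant. I'll confirm it in an enlarged crop.

```bash
python3 - <<'E'
from h import *
f=np.load('top.npz');p=f['p']
c=cv2.resize(p[130:250,245:405],None,fx=5,fy=5,interpolation=cv2.INTER_CUBIC)
cv2.imwrite('pics/crop1.png',c)
E
```

```text
(no output)
```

View pics/crop1.png

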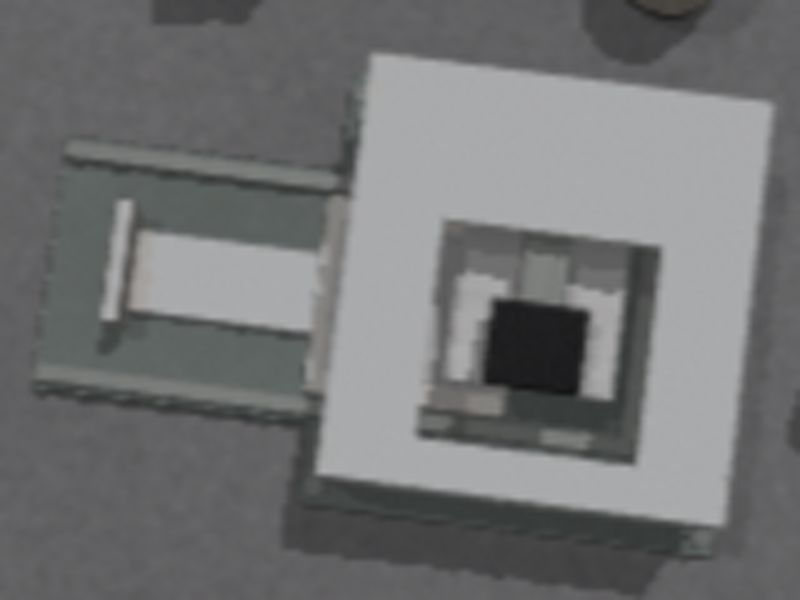

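```bash
python3 - <<'E'
from h import *
def W(pts,z): return np.array([world('top',245+(a+.5)/5-.5,130+(b+.5)/5-.5,z=z) for a,b in pts])
g=[(372,53),(775,102),(725,525),(316,475),(442,218),(662,245),(635,465),(417,437)]
m=np.array([(102,92),(102,-92),(-92,-92),(-92,92),(30,50),(30,-50),(-70,-50),(-70,50)])/1e3
w=W(g,.12)[:,:2]
mc=m-m.mean(0);wc=w-w.mean(0)
yaw=np.arctan2((mc[:,0]*wc[:,1]-mc[:,1]*wc[:,0]).sum(),(mc*wc).sum())
c,s=np.cos(yaw),np.sin(yaw);Q=np.array([[c,-s],[s,c]]);o=w.mean(0)-Q@m.mean(0)
print('yaw',np.degrees(yaw),'org',o,'res mm',((m@Q.T+o-w)*1e3).round(1).tolist())
P=lambda x:((x[:,:2]-o)@Q*1e3).round(1).tolist()
print('paddle',P(W([(492,297),(588,308),(582,395),(484,385)],.1)))
print('plate outer',P(W([(117,200),(100,320)],.056)),'inner',P(W([(133,200),(118,320)],.056)))
print('rail ends',P(W([(67,143),(35,378)],.022)))
f=np.load('top.npz')
for u,v in [(330,150),(352,199),(268,185),(290,186)]: print(u,v,f['d'][v,u],world('top',u,v))
np.savez('press.npz',o=o,Q=Q,yaw=yaw)
for nm,b in dict(pad=(-20,0),face=(0,210)).items(): print(nm,Q@(np.array(b)/1e3)+o)
E
```

```text
yaw -7.934820856910679 org [ 0.51429402 -0.12958955] res mm [[0.3, 0.2], [0.2, 1.0], [-0.4, 0.3], [0.5, -0.3], [-0.2, -0.6], [-0.4, -0.3], [-0.1, -0.8], [-0.0, 0.6]]
paddle [[-0.4, 23.2], [0.1, -21.3], [-40.2, -23.4], [-41.2, 21.9]]
plate outer [[29.2, 208.3], [-29.8, 208.4]] inner [[30.2, 200.6], [-28.8, 199.8]]
rail ends [[59.7, 242.6], [-59.7, 241.9]]
330 150 0.97224224 [ 0.60482806 -0.07754968  0.11902   ]
352 199 0.97854054 [ 0.49346548 -0.1267516   0.10258504]
268 185 1.0327053 [0.53454876 0.07295835 0.05424359]
290 186 1.0632591 [0.53533438 0.02219721 0.02300241]
pad [ 0.49448551 -0.12682862]
face [0.54328378 0.07839985]
```

```bash
cat >> h.py <<'E'
def go(px,py,z):
    k=np.load('press.npz');s=env.state();Rt=R.from_quat(s['ee_rot'])
    t=np.r_[k['Q']@(np.array([px,py])/1e3)+k['o'],z/1e3]
    want=R.from_euler('z',float(k['yaw']))*R.from_matrix(np.diag([-1,1,-1]))
    p=k['Q'].T@(s['position'][:2]-k['o'])*1e3
    print('t',s['time_s'],'press pos',p.round(1),(s['position'][2]*1e3).round(1),'F press',(k['Q'].T@s['wrist_force'][:2]).round(1),s['wrist_force'][2].round(1),'w',s['gripper_width'])
    print('shift',(Rt.inv().apply(t-s['position'])*1e3).round(1),'turn',np.degrees((Rt.inv()*want).as_rotvec()).round(2))
E
python3 -c "
from h import *
go(0,250,200);go(0,250,30)"
```

```text
t 0.1 press pos [-389.5  666.6] 230.6 F press [ 0.2 -0.2] 0.3 w 0.08529963119021486
shift [-471.8 -320.4   31. ] turn [-7.000e-02 -1.000e-02 -1.274e+01]
t 0.1 press pos [-389.5  666.6] 230.6 F press [ 0.2 -0.2] 0.3 w 0.08529963119021486
shift [-471.8 -320.2  201. ] turn [-7.000e-02 -1.000e-02 -1.274e+01]
```

Emit:
drive_tool --pt "-12 -8 1 0 0 -0.5" --pt "-36 -24 2 0 0 -1" --pt "-60 -41 4 0 0 -2" --pt "-90 -61 6 0 0 -3" --pt "-120 -81 8 0 0 -4" --pt "-150 -102 10 0 0 -5" --pt "-180 -122 12 0 0 -6" --pt "-210 -143 14 0 0 -7" --pt "-240 -163 16 0 0 -8" --pt "-270 -183 18 0 0 -9" --pt "-300 -204 20 0 0 -10" --pt "-330 -224 22 0 0 -11" --pt "-360 -244 24 0 0 -12" --pt "-390 -265 26 0 0 -12.7" --pt "-415 -282 28 0 0 -12.7" --pt "-437 -297 29 0 0 -12.7" --pt "-455 -309 30 0 0 -12.7" --pt "-466 -316 31 0 0 -12.7" --pt "-472 -320 31 0 0 -12.7" --pt "-472 -320 31 0 0 -12.7" --fingers 1

```text
time_s: 1.77
position: [0.5494, 0.1176, 0.1997]
ee_rot: [0.07, 0.998, -0.001, -0.0]
wrist_force: [0.3, 0.5, 0.4]
gripper_width: 0.0002
```

```bash
python3 -c "
from h import *
go(0,250,30)
p,d=cam('wrist');cv2.imwrite('pics/w1.png',p)"
```

```text
t 1.7667 press pos [  0.7 249.7] 199.7 F press [0.3 0.5] 0.4 w 0.00023249718398328203
shift [  0.5   0.5 169.7] turn [-0.08 -0.04 -0.11]
```

View pics/w1.png

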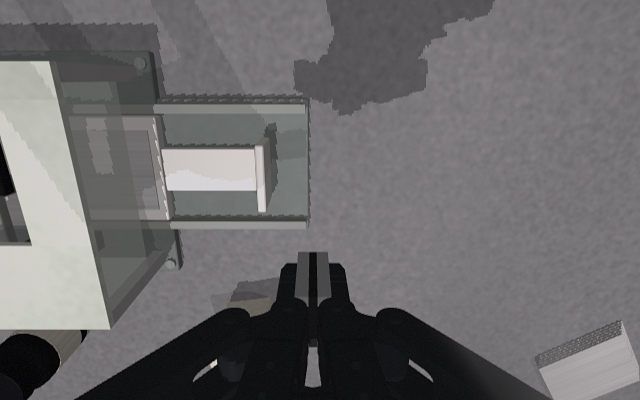

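The wrist view shows the push plate at (262,175) in the track, with the tray's rear edge at the guard. The closed fingertips are at (313,255), clear outside the plate. Next I descend.

Emit:
drive_tool --pt "0 0 8 0 0 0" --pt "0 0 24 0 0 0" --pt "0 0 44 0 0 0" --pt "0 0 66 0 0 0" --pt "0 0 88 0 0 0" --pt "0 0 110 0 0 0" --pt "0 0 130 0 0 0" --pt "0 0 146 0 0 0" --pt "0 0 158 0 0 0" --pt "0 0 166 0 0 0" --pt "0 0 170 0 0 0" --pt "0 0 170 0 0 0" --pt "0 0 170 0 0 0"

```text
time_s: 2.9
position: [0.549, 0.1185, 0.0303]
ee_rot: [0.07, 0.998, -0.0, -0.0]
wrist_force: [1.4, -0.0, 0.1]
gripper_width: -0.0002
```

```bash
python3 -c "
from h import *
go(0,165,30);print(env.calibration('wrist')['T_tool_cam'])"
```

```text
t 2.9 press pos [2.000e-01 2.505e+02] 30.3 F press [1.4 0.1] 0.1 w -0.0001847089879434495
shift [  0.1 -85.5   0.4] turn [-0.05 -0.02 -0.07]
[[ 1.19108827e-03 -9.45031616e-01 -3.26976797e-01  8.46437914e-02]
 [ 9.99999168e-01  9.63880897e-04  8.56908981e-04 -8.35562591e-05]
 [-4.94639391e-04 -3.26977546e-01  9.45031978e-01 -1.42883815e-01]
 [ 0.00000000e+00  0.00000000e+00  0.00000000e+00  1.00000000e+00]]
```

Emit:
drive_tool --pt "0 -4 0 0 0 0" --pt "0 -10 0 0 0 0" --pt "0 -16 0 0 0 0" --pt "0 -21 0 0 0 0" --pt "0 -24 0 0 0 0" --pt "0 -27 0 0 0 0" --pt "0 -30 0 0 0 0" --pt "0 -33 0 0 0 0" --pt "0 -36 0 0 0 0" --pt "0 -39 0 0 0 0" --pt "0 -42 0 0 0 0" --pt "0 -45 0 0 0 0" --pt "0 -48 0 0 0 0" --pt "0 -51 0 0 0 0" --pt "0 -54 0 0 0 0" --pt "0 -57 0 0 0 0" --pt "0 -60 0 0 0 0" --pt "0 -63 0 0 0 0" --pt "0 -66 0 0 0 0" --pt "0 -69 0 0 0 0"

```text
time_s: 4.57
position: [0.5393, 0.0499, 0.0303]
ee_rot: [0.07, 0.998, -0.0, -0.0]
wrist_force: [0.3, 1.5, 2.9]
gripper_width: -0.0003
```

```bash
python3 -c "
from h import *
go(0,165,30)
p,d=cam('wrist');cv2.imwrite('pics/w2.png',p)"
```

```text
t 4.5667 press pos [  0.  181.2] 30.3 F press [0.1 1.5] 2.9 w -0.0003068515739888532
shift [ -0.  -16.2   0.3] turn [-0.05 -0.02 -0.07]
```

View pics/w2.png

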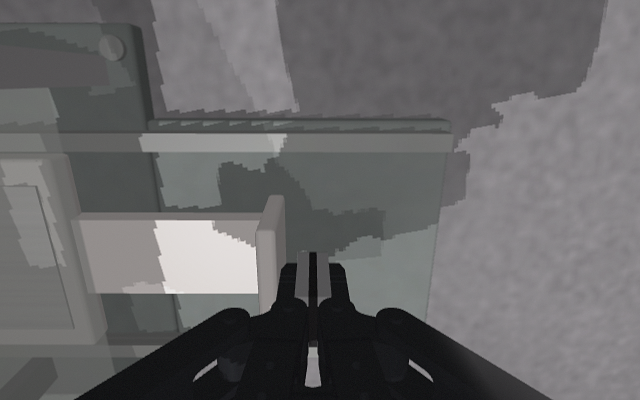

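The plate at (270,250) is touching the finger's left side, so contact is made and the carrier is sliding. I continue gently.

Emit:
drive_tool --pt "0 -2 0 0 0 0" --pt "0 -4 0 0 0 0" --pt "0 -6 0 0 0 0" --pt "0 -8 0 0 0 0" --pt "0 -10 0 0 0 0" --pt "0 -11 0 0 0 0" --pt "0 -12 0 0 0 0" --pt "0 -13 0 0 0 0" --pt "0 -14 0 0 0 0" --pt "0 -15 0 0 0 0" --pt "0 -15 0 0 0 0"

```text
time_s: 5.53
position: [0.537, 0.0344, 0.0302]
ee_rot: [0.07, 0.998, -0.001, -0.0]
wrist_force: [0.0, -0.7, 0.3]
gripper_width: -0.0003
```

```bash
python3 -c "
from h import *
go(0,165,30)"
```

```text
t 5.5333 press pos [ -0.2 165.6] 30.2 F press [ 0.1 -0.7] 0.3 w -0.0002956808096174201
shift [-0.2 -0.6  0.2] turn [-0.08 -0.04 -0.07]
```

Emit:
drive_tool --pt "0 -1 0 0 0 0" --pt "0 -2 0 0 0 0" --pt "0 -2.5 0 0 0 0" --pt "0 -3 0 0 0 0" --pt "0 -3 0 0 0 0"

```text
time_s: 5.95
position: [0.5367, 0.0323, 0.0303]
ee_rot: [0.07, 0.998, -0.0, -0.0]
wrist_force: [0.6, 8.9, 0.7]
gripper_width: 0.0001
```

```bash
python3 -c "
from h import *
go(0,160,30)"
```

```text
t 5.95 press pos [ -0.2 163.4] 30.3 F press [-0.7  8.9] 0.7 w 5.581096770072746e-05
shift [-0.2 -3.4  0.3] turn [-0.   -0.04 -0.1 ]
```

Emit:
drive_tool --pt "0 -0.7 0 0 0 0" --pt "0 -1.4 0 0 0 0" --pt "0 -2 0 0 0 0" --pt "0 -2 0 0 0 0" --pt "0 -2 0 0 0 0"

```text
time_s: 6.37
position: [0.5367, 0.0321, 0.0305]
ee_rot: [0.071, 0.998, 0.001, -0.0]
wrist_force: [0.4, 15.2, 0.8]
gripper_width: -0.0001
```

```bash
python3 -c "
from h import *
go(0,180,30)
p,d=cam('wrist');cv2.imwrite('pics/w3.png',p)"
```

```text
t 6.3667 press pos [-1.000e-01  1.632e+02] 30.5 F press [-1.7 15.1] 0.8 w -5.7630931375612426e-05
shift [-0.1 16.8  0.6] turn [ 0.14 -0.02 -0.17]
```

The carrier has stalled at a hard stop: 15 N with no further motion. I back off and rise.

Emit:
drive_tool --pt "0 4 0 0 0 0" --pt "0 12 0 0 0 0" --pt "0 22 0 0 0 0" --pt "0 32 -2 0 0 0" --pt "0 37 -10 0 0 0" --pt "0 40 -25 0 0 0" --pt "0 40 -45 0 0 0" --pt "0 40 -68 0 0 0" --pt "0 40 -92 0 0 0" --pt "0 40 -116 0 0 0" --pt "0 40 -140 0 0 0" --pt "0 40 -158 0 0 0" --pt "0 40 -168 0 0 0" --pt "0 40 -170 0 0 0" --pt "0 40 -170 0 0 0"

```text
time_s: 7.67
position: [0.5425, 0.0715, 0.201]
ee_rot: [0.07, 0.998, 0.001, 0.0]
wrist_force: [0.0, -1.1, -0.0]
gripper_width: 0.0002
```

```bash
python3 -c "
from h import *
go(-20,0,200)
p,d=cam('wrist');cv2.imwrite('pics/w4.png',p)"
```

```text
t 7.6667 press pos [2.000e-01 2.031e+02] 201.0 F press [ 0.2 -1. ] -0.0 w 0.00016850358259935921
shift [  19.6 -203.1    0.5] turn [ 0.15  0.04 -0.15]
```

View pics/w4.png

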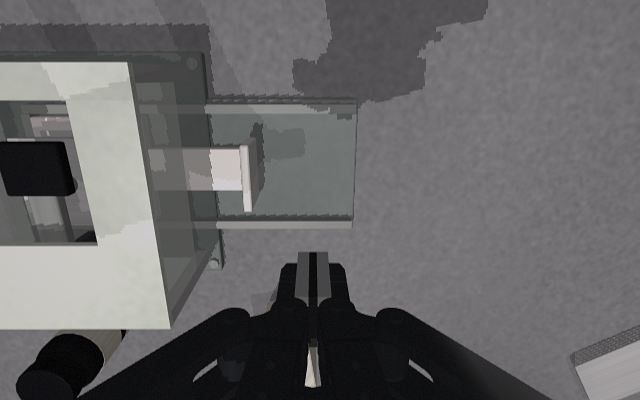

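The push plate's outer top edge now runs from about (256,145) to (252,210). I'll measure it and then move over the window.

```bash
python3 -c "
from h import *
k=np.load('press.npz')
for u,v,z in [(256,146,.056),(252,210,.056),(357,100,.022),(354,222,.022)]:
    print((k['Q'].T@(world('wrist',u,v,z=z)[:2]-k['o'])*1e3).round(1))"
```

```text
[-30.6 156.7]
[ 26.3 150. ]
[-65.3 243.4]
[ 52.6 245.2]
```

Emit:
drive_tool --pt "1 -6 0 0 0 0" --pt "3 -18 0 0 0 0" --pt "5 -36 0 0 0 0" --pt "7 -58 0 0 0 0" --pt "9 -80 0 0 0 0" --pt "11 -102 0 0 0 0" --pt "13 -124 0 0 0 0" --pt "15 -146 0 0 0 0" --pt "17 -168 0 0 0 0" --pt "19 -185 0 0 0 0" --pt "20 -196 0 0 0 0" --pt "20 -203 0 0 0 0" --pt "20 -203 0 0 0 0" --pt "20 -203 0 0 0 0"

```text
time_s: 8.88
position: [0.4934, -0.1268, 0.1994]
ee_rot: [0.071, 0.997, 0.001, -0.001]
wrist_force: [1.2, 0.3, -0.2]
gripper_width: -0.0002
```

```bash
python3 -c "
from h import *
go(-20,0,105)
p,d=cam('wrist');cv2.imwrite('pics/w5.png',p)"
```

```text
t 8.8833 press pos [-21.1  -0.1] 199.4 F press [1.1 0.4] -0.2 w -0.00015669035748336072
shift [-1.2 -0.1 94.4] turn [ 0.14 -0.08 -0.2 ]
```

View pics/w5.png

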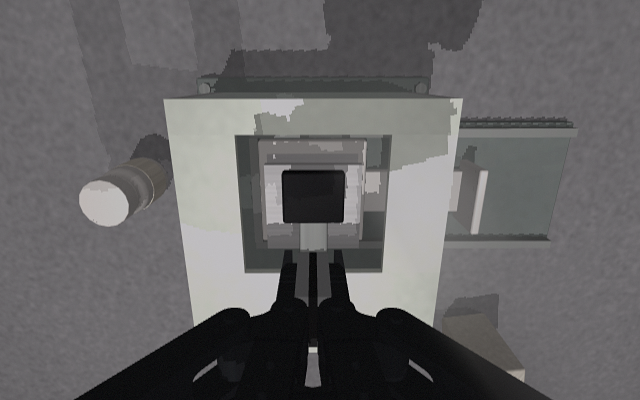

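The paddle shows at (313,196), centred in the window that spans (237–391, 135–272). The carrier's push plate is at (475,200). My edge reading was uneven from end to end, so I'll check it in an enlarged crop.

```bash
python3 -c "
from h import *
p=np.load('wrist.npz')['p']
cv2.imwrite('pics/crop2.png',cv2.resize(p[120:260,410:590],None,fx=4,fy=4,interpolation=cv2.INTER_CUBIC))"
```

```text
(no output)
```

View pics/crop2.png

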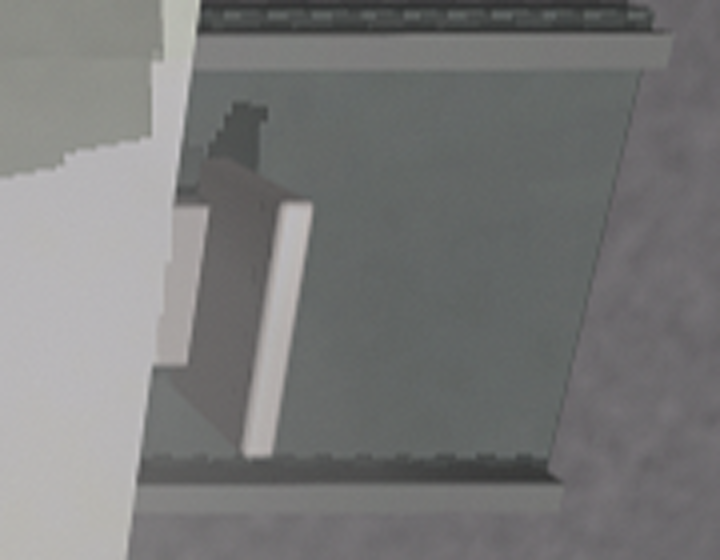

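```bash
python3 -c "
from h import *
k=np.load('press.npz')
for a,b,z in [(312,203,.056),(270,457,.056),(671,35,.022),(561,510,.022)]:
    print((k['Q'].T@(world('wrist',410+(a+.5)/4-.5,120+(b+.5)/4-.5,z=z)[:2]-k['o'])*1e3).round(1))
go(-20,0,130)"
```

```text
[-31.2 148.9]
[ 27.9 148.9]
[-61.5 242.2]
[ 58.9 243.5]
t 8.9333 press pos [-21.    0.3] 199.4 F press [1.  0.9] 1.1 w -8.26957961711085e-05
shift [-1.1 -0.5 69.4] turn [ 0.14 -0.07 -0.16]
```

The outer edge is at y = 148.9 mm with no tilt, so the carrier is home within measuring error. Next I descend to just above the paddle.

Emit:
drive_tool --pt "-1 0 6 0 0 0" --pt "-1 0 18 0 0 0" --pt "-1 0 34 0 0 0" --pt "-1 0 52 0 0 0" --pt "-1 0 68 0 0 0" --pt "-1 0 80 0 0 0" --pt "-1 0 87 0 0 0" --pt "-1 0 91 0 0 0" --pt "-1 0 94 0 0 0" --pt "-1 0 94 0 0 0"

```text
time_s: 9.77
position: [0.4945, -0.126, 0.1052]
ee_rot: [0.07, 0.998, 0.001, -0.001]
wrist_force: [0.4, 0.5, 0.6]
gripper_width: -0.0002
```

```bash
python3 -c "
from h import *
go(-20,0,78)"
```

```text
t 9.7667 press pos [-20.1   0.8] 105.2 F press [0.4 0.5] 0.6 w -0.00022728927208670645
shift [-0.1 -0.9 27.2] turn [ 0.15 -0.08 -0.14]
```

Emit:
drive_tool --pt "0 0 3 0 0 0" --pt "0 0 6 0 0 0" --pt "0 0 9 0 0 0" --pt "0 0 12 0 0 0" --pt "0 0 15 0 0 0" --pt "0 0 18 0 0 0" --pt "0 0 20 0 0 0" --pt "0 0 22 0 0 0" --pt "0 0 24 0 0 0" --pt "0 0 25 0 0 0" --pt "0 0 26 0 0 0"

```text
time_s: 10.68
position: [0.4956, -0.1262, 0.0797]
ee_rot: [0.07, 0.998, 0.001, 0.0]
wrist_force: [0.2, 1.0, 13.9]
gripper_width: 0.0
```

```bash
python3 -c "
from h import *
go(-20,0,76)"
```

```text
t 10.6833 press pos [-19.    0.8] 79.7 F press [0. 1.] 13.9 w 5.351619289080402e-06
shift [ 1.  -0.8  3.7] turn [ 0.14  0.04 -0.14]
```

Emit:
drive_tool --pt "0 0 1 0 0 0" --pt "0 0 2 0 0 0" --pt "0 0 3 0 0 0" --pt "0 0 3 0 0 0" --pt "0 0 3 0 0 0" --pt "0 0 3 0 0 0"

```text
time_s: 11.18
position: [0.4959, -0.1263, 0.0787]
ee_rot: [0.07, 0.998, 0.001, 0.001]
wrist_force: [-9.1, 3.9, 32.9]
gripper_width: 0.0
```

```bash
python3 -c "
from h import *
go(-20,0,76)
p,d=cam('wrist');cv2.imwrite('pics/w6.png',p)"
```

```text
t 11.1833 press pos [-18.6   0.8] 78.7 F press [-9.5  2.6] 32.9 w 3.985283715272908e-05
shift [ 1.4 -0.8  2.7] turn [ 0.14  0.08 -0.14]
```

View pics/w6.png

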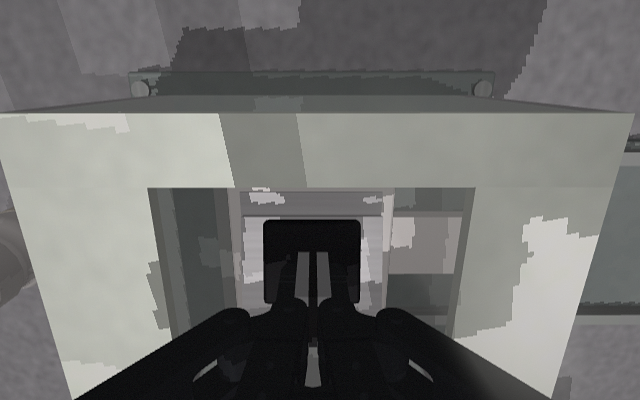

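The fingertips rest on the paddle, which spans (263–361, 220–303), with guard clearance all round. At 33 N it barely moves, so it is on its stop. I keep it down.

Emit:
drive_tool --pt "0 0 2 0 0 0" --pt "0 0 2 0 0 0" --pt "0 0 2 0 0 0" --pt "0 0 2 0 0 0" --pt "0 0 2 0 0 0" --pt "0 0 2 0 0 0" --pt "0 0 2 0 0 0"

```text
time_s: 11.82
position: [0.496, -0.1263, 0.0788]
ee_rot: [0.07, 0.998, 0.001, 0.001]
wrist_force: [-10.7, 3.6, 33.3]
gripper_width: -0.0003
```

```bash
python3 -c "
from h import *
go(-20,0,200)"
```

```text
t 11.8167 press pos [-18.6   0.8] 78.8 F press [-11.1   2.1] 33.3 w -0.00025289467986867664
shift [   1.2   -0.5 -121.2] turn [ 0.14  0.1  -0.15]
```

Emit:
drive_tool --pt "0 0 2 0 0 0" --pt "1 0 -3 0 0 0" --pt "1 0 -9 0 0 0" --pt "1 0 -15 0 0 0" --pt "1 0 -21 0 0 0" --pt "1 0 -28 0 0 0" --pt "1 0 -40 0 0 0" --pt "1 0 -56 0 0 0" --pt "1 0 -74 0 0 0" --pt "1 0 -92 0 0 0" --pt "1 0 -108 0 0 0" --pt "1 0 -122 0 0 0" --pt "1 0 -132 0 0 0" --pt "1 0 -136 0 0 0" --pt "1 0 -136 0 0 0" --pt "1 0 -136 0 0 0"

```text
time_s: 13.15
position: [0.4944, -0.1263, 0.2142]
ee_rot: [0.07, 0.998, 0.001, 0.001]
wrist_force: [0.3, -0.1, -0.0]
gripper_width: 0.0006
```

```bash
python3 -c "
from h import *
go(-20,0,200)
p,d=cam('wrist');q,e=cam('side')
cv2.imwrite('pics/w7.png',np.hstack([cv2.resize(p,(400,250)),cv2.resize(q[130:310,180:468],(400,250))]))
k=np.load('press.npz')
# paddle depth over its black pixels
m=(p.max(2)<40);m[240:]=0
for v,u in np.argwhere(m)[::300]:
    w=world('wrist',u,v); print(u,v,(k['Q'].T@(w[:2]-k['o'])*1e3).round(0),round(w[2]*1e3,1))"
```

```text
t 13.15 press pos [-20.2   0.5] 214.2 F press [ 0.3 -0.1] -0.0 w 0.0006155203572079695
shift [-0.2 -0.5 14.2] turn [ 0.14  0.06 -0.14]
285 164 [-41. -20.] 93.3
299 169 [-39.  -9.] 100.0
286 175 [-35. -19.] 101.3
298 180 [-31. -10.] 100.9
303 185 [-26.  -6.] 99.6
308 190 [-22.  -3.] 100.0
317 195 [-18.   4.] 100.0
330 200 [-14.  15.] 100.0
288 206 [-10. -18.] 101.1
303 211 [-5. -7.] 101.2
```

View pics/w7.png

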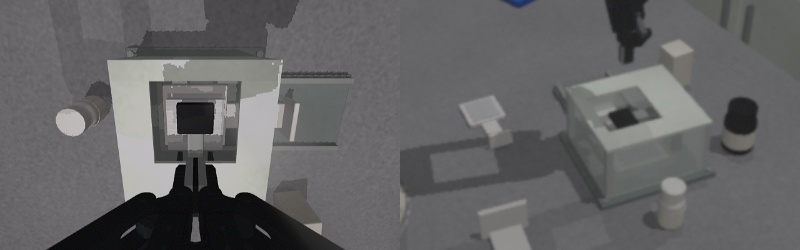

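The lever is back up and level: the paddle face reads 100 mm across its length. The hand is clear and the bystanders are standing. I hand in.

```bash
python3 -c "
from h import *
print(env.job_done())"
```

```text
the job is handed in; nothing more can be done
None
```

The blister card is sealed and the job is handed in after about 13 s of the 53 s allowed.

- **Carrier:** I pushed the middle-sized carrier, the one in the track, home with closed fingertips. It stopped hard at 15 N with no further motion. Its push face then measured y = 148.9 mm against 150 nominal, within the 2 mm calibration error. An earlier, rougher edge reading gave an uneven 150 to 157 mm; the enlarged crop showed I had misread the edge.
- **Lever:** Only then did I reach through the window and press the lever onto its stop. It reached about 33 N there and I held it down for just over a second.
- **After withdrawing:** The paddle is back up, its face level at about 100 mm, and the wrist force is near zero. In the last picture the hand is clear of everything and the jar, bottle and carton are standing. I saw no sign of touching the guard.

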